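# Open the touch-latch medicine cabinet

### The arm

A 7-joint arm with a two-finger parallel gripper is mounted at the origin on a cart in front of the work surface, level with it; the furniture and walls round the work are solid. World frame = base frame: x ahead of the robot, y to its left, z up, the work surface at z = 0. Lengths are in m, angles in rad, forces in N, time in s.
With the tool pointing down it reaches from about 0.425 to 0.875 m from the base axis. Payload 4.7 kg.
Tool frame: the origin (TCP) lies midway between the tips of the shut fingers; the grasp point (between the pads) lies 19 mm behind it; z points along the fingers, y is the line along which they close (so a half turn about z gives the same grasp; the last joint's range is limited). The gripper opens to 87 mm and grips with 3 to 60 N. Pads are 19 mm wide; open, the fingers measure 117 mm over their backs; the gripper's body (75 mm by 190 mm) begins 51 mm behind the grasp point.
Start: joints at [1.22, 0.321, -0.07, 1.45, 0.023, 1.371, -0.057], TCP at [0.232, -0.607, 0.223] pointing down, gripper open.
Joint ranges: [-2.86, 2.86], [-0.3, 2.09], [-1.38, 1.24], [0.06, 2.45], [-1.56, 4.7], [0.09, 2.05], [-2.69, 2.69]. Speed limits (rad/s): [2.57, 2.57, 3.14, 3.14, 3.14, 3.14, 3.14].

### API

Orientations are given as a rotation vector (axis times angle).
In Python, from bench import ctrl gives the robot as it stands. The module is installed in compiled form; this text tells all that it offers.
- The arm moves only by the shell command python3 -m handwheel 'ROWS' [FORCE]. ROWS is JSON, a list of rows, each a list of 7 numbers: the finger opening in m, from 0 to 0.087, then the shift along the tool's x, y, z in m, then the turn, a rotation vector about the tool's x, y, z in degrees. A call has 1 to 12 rows; each row shifts and turns the commanded pose from where the row before left it, along the tool's axes as they then stand; what a row does not reach is not made up. A row lasts 1/8 s, in which the tool goes at most 62.5 mm and 10.7 degrees, less where a joint would pass 70% of its speed; a pose out of reach is approached as far as the arm can. A call is refused whole if a number of a shift passes 0.0625 or a number of a turn 10.7, either way. A call with a gripper value outside its range is refused whole. The fingers move at their own pace and stop on an object; FORCE is the grip in N (left out, the last holds). Time passes only in rows, so rows that do not move let the fingers close. It gives the time, the measured TCP pose, the force, the opening and the grip force at its end, in the units of the state.
- ctrl.get_state(): the state, without advancing time (a new reading comes with each control period).
- ctrl.get_image(name): name is "scene" or "top" or "wrist"; returns (picture, depth): 400x640x3 uint8, blue, green, red; 400x640 float32, m along the optical axis (not along the pixel's ray), 0 where there is no reading.
- ctrl.camera_info(name): a dict with "intrinsics" (3x3 intrinsics, pixels), "R" (3x3) and "t" (3): a world point X has camera coordinates R X + t. Camera axes: x right, y down, z forward; pixel columns grow to the right and rows downward; lengths in m; the calibration is good to about 2 mm. A picture is of the moment at which its call begins: read the wrist's pose just before it. camera_info takes no time and is no camera call; for the wrist camera it gives the pose at the moment of the call.
- ctrl.close_job(): hands the job in; it is judged then, once.
The state is a dict: "time": time; "joint_positions": joint angles; "qd": joint speeds; "joint_torque": joint torques, N m; "position": TCP position; "tool_rot": TCP orientation; "ft_force": force on the tool from outside, world axes, zero at the start; "torque": the same for the moment, N m; "grip_width": opening from 0.0 (shut) to 1.0 (fully open); "grip_force": force on a finger pad.
Only numpy, scipy, OpenCV 4.12 (cv2) and the standard library are available. Lean on these libraries where they do the work, as an engineer would, in place of code of your own. Each camera call takes 0.05 s, during which the arm holds its last target. There are 200 camera calls.

### The job

A round brown tin stands in the way of the medicine cabinet's door: first push it aside along the desk, without lifting or tipping it, until it is well clear of the door's swing. Then press the door in at its steel push plate so that the touch catch lets go and the spring sets the door ajar, and with the fingertips behind the door's free edge push it wide open, square to the cabinet, without the door ever touching the tin. Leave the tin standing on the desk and all other things where they are.

Things in the scene. Friction and masses are not known exactly. Their poses are not given: they have to be found in the camera images.
- cabinet: Small white medicine cabinet, fixed on the desk: 210 wide, 220 high. Origin under it at desk height; its own -x is the front, +y its left as seen from the robot. Carcass x = -73 to +80, y = -105 to +105 mm. The door covers the whole front up to the top: closed, its front face is at x = -94, its back face at x = -80 mm; z = 10 to 220 mm. White frame round a clear window, no handle. Stock inside.
- door (a joint): Door angle, rad: 0 closed, grows as it opens towards the robot; stop at 1.66. Pressed in at the plate, the catch lets go at about -0.024 (4.5 mm, about 4 N), 2 mm before a firm stop at -0.034; as the fingers draw back the spring throws the door to about 0.40 within 0.4 s. Then it turns freely (about 1 N at the edge) and stays where left. A push too short or too near the hinge does not release it.
- catch (a joint): Plunger of the touch catch, under the cabinet's top behind the middle of the door's top rail (cabinet y = +5 mm, z = 197 mm, 8 mm thick), m: 0 latched, slightly negative when pressed in, 0.042 when released and run out towards the robot. It does not latch again once released.
- push_plate (a point): Centre of the stainless push plate, 40 wide, 36 high, on the outer face of the door at its upper left corner: when closed at cabinet x = -95.5, y = +79, z = 195 mm, 184 mm from the hinge. Moves with the door; the point's x axis points into the door.
- free_edge (a point): Top of the door's free (left) edge, on its back face, 210 mm from the hinge axis, 220 mm above the desk. Moves with the door.
- hinge (a point): Point on the door's upright hinge axis, at the door's right rear edge (the free edge swings towards the robot, then to the right): cabinet x = -80, y = -105 mm, 220 mm above the desk; fixed to the cabinet.
- tin: Round brown tin, 75 across, 74 high, about 0.2 kg, loose, standing on the desk 60 to 100 mm in front of the closed door. Origin at the centre of its underside. Anywhere nearer than about 250 mm (centre to hinge axis) in front of the cabinet, the door would strike it.
- dropper: White squeeze dropper bottle, 37 wide, 106 high, standing beside the cabinet's left wall (mm); loose, leave alone. Origin at the centre of its underside.
- tape: Roll of brown tape lying flat, 94 across, 48 high, on the left (mm); loose, leave alone. Origin at the centre of its underside.
- instr_tin: Flat grey steel instrument tin, 79 x 168 x 26 high, near the robot (mm); loose, leave alone. Origin at the centre of its underside.
- vial: Brown glass medicine vial with a white cap, 42 across, 86 high, front left (mm); loose, leave alone. Origin at the centre of its underside.
- blister: Blister strip of tablets, 42 x 95 x 5 high, lying flat near the robot (mm); loose, leave alone. Origin at the centre of its underside.
- box_w: Card medicine box, 45 x 64 x 78 high, left of the cabinet (mm); loose, leave alone. Origin at the centre of its underside.
Things that resemble listed ones, but are neither listed nor needed, are in the scene too. What is shaped like the tin but pink is not meant.

How it is judged:
By the outcome, as a careful person would: the job done as asked, in the order asked, and still so for the second after the job is handed in, with the robot touching nothing.
It also fails if it takes over 61 s, if anything falls off the work surface, if the arm or the gripper's body presses on something with over 40 N, if the wrist force passes 120 N, or if a joint passes its speed limit or range.

## Working session

There is one attempt and no reset: what is moved stays moved. The work goes in short steps, Python scripts to look and compute and a shell command to move; the robot and the scene stay as the last step left them, time stands still between calls to the robot, and variables do not carry over. Pictures are saved under pics/ and viewed, at most 12 in all, crops included, and the job is handed in when it is done.

```bash
mkdir -p pics; python3 - <<'E'
from bench import ctrl
import cv2,numpy as np
s=ctrl.get_state();print({k:np.round(v,3).tolist() for k,v in s.items()})
for n in("scene","top"):
    p,d=ctrl.get_image(n);cv2.imwrite(f"pics/{n}0.png",p);np.save(f"{n}_d.npy",d)
    print(n,{k:np.round(v,4).tolist() for k,v in ctrl.camera_info(n).items()})
E
```

```text
{'time': 0.0, 'joint_positions': [1.22, 0.322, -0.07, 1.452, 0.023, 1.371, -0.057], 'qd': [-0.0, -0.001, 0.001, -0.001, 0.001, -0.002, -0.002], 'joint_torque': [-0.0, -49.13, -0.404, -31.253, -0.064, 0.044, 0.0], 'position': [0.232, -0.607, 0.221], 'tool_rot': [-3.088, -0.57, 0.001], 'ft_force': [-1.034, -0.68, 0.596], 'torque': [0.029, 0.021, 0.039], 'grip_force': 0.0, 'grip_width': 0.997}
scene {'intrinsics': [[457.847, 0.0, 323.1136], [0.0, 457.847, 197.9864], [0.0, 0.0, 1.0]], 'R': [[-0.5558, -0.8313, 0.0067], [-0.5561, 0.3658, -0.7463], [0.618, -0.4185, -0.6656]], 't': [0.5758, 0.2413, 1.046]}
top {'intrinsics': [[495.7347, 0.0, 318.3039], [0.0, 495.7347, 196.2507], [0.0, 0.0, 1.0]], 'R': [[-0.01, -0.9999, -0.0091], [-0.9876, 0.0113, -0.1569], [0.157, 0.0074, -0.9876]], 't': [0.3815, 0.4737, 1.3349]}
```

View pics/scene0.png

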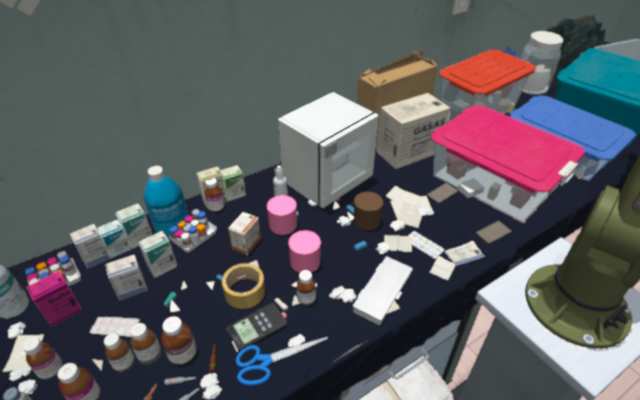

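View pics/top0.png

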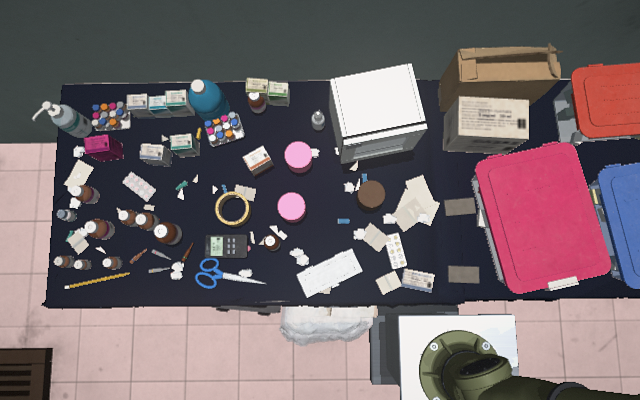

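The scene view shows the brown tin at (368,210), the cabinet at (330,150) with its window facing the robot, and pink decoys at (282,213) and (304,250). In the top view the tin is at (371,195), the cabinet top spans (330..426, 65..140), and the dropper is at (318,120).

```bash
cat > h.py <<'E'
import cv2,numpy as np
from bench import ctrl
def cloud(n,d,ci=None):
    ci=ci or ctrl.camera_info(n);K,R,t=[np.array(ci[k]) for k in("intrinsics","R","t")]
    v,u=np.mgrid[:d.shape[0],:d.shape[1]]
    c=np.stack([(u-K[0,2])/K[0,0]*d,(v-K[1,2])/K[1,1]*d,d],-1)
    return (c-t)@R
def ray(n,u,v,z):
    ci=ctrl.camera_info(n);K,R,t=[np.array(ci[k]) for k in("intrinsics","R","t")]
    o=-R.T@t;r=R.T@np.linalg.inv(K)@[u,v,1];return o+r*(z-o[2])/r[2]
E
python3 - <<'E'
from h import *
for n in("top","scene"):
    p=cv2.imread(f"pics/{n}0.png");d=np.load(n+"_d.npy");X=cloud(n,d);X[d==0]=9
    m=(abs(X[...,2]-.22)<.012)&(p.min(-1)>120)&(abs(X[...,1])<.3)&(X[...,0]<1.1)
    k,l,st,c=cv2.connectedComponentsWithStats(m.astype(np.uint8));i=1+st[1:,4].argmax();P=X[l==i]
    r=cv2.minAreaRect(P[:,:2].astype(np.float32)*1000);print(n,"cab",r,P[:,2].mean(),cv2.boxPoints(r).round().tolist())
    # brown tin
    u,v=(371,195) if n=="top" else (368,210)
    reg=np.zeros(m.shape,bool);reg[v-30:v+30,u-30:u+30]=1
    P=X[reg&(X[...,2]>.062)&(X[...,2]<.09)];r=cv2.minEnclosingCircle(P[:,:2].astype(np.float32)*1000)
    print("tin",r,np.median(P[:,2]),np.median(P[:,:2],0),len(P))
    # things near tin with height
X=cloud("top",np.load("top_d.npy"))
for x in np.arange(.3,.96,.03): print(f"{x:.2f}",*["%3d"%(1000*np.max(X[...,2][(abs(X[...,0]-x)<.015)&(abs(X[...,1]-y)<.015)],initial=-.001)) for y in np.arange(.42,-.5,-.03)])
E
```

```text
top cab ((692.7664184570312, 218.0064697265625), (154.34915161132812, 191.996826171875), 10.63436508178711) 0.21948323786010512 [[599.0, 298.0], [635.0, 109.0], [786.0, 138.0], [751.0, 327.0]]
tin ((477.99505615234375, 233.04283142089844), 37.90498352050781) 0.0727973341376186 [0.47729379 0.23351941] 604
scene cab ((679.5789794921875, 216.68307495117188), (178.57273864746094, 199.3683319091797), 10.284574508666992) 0.22050082312706337 [[574.0, 299.0], [610.0, 103.0], [785.0, 135.0], [750.0, 331.0]]
tin ((516.943603515625, 231.53726196289062), 78.40351867675781) 0.07407422698096067 [0.47251071 0.2357969 ] 519
0.30  14  30  32  32  34  30   7   6   8   9   7  10   4   4   6   2   0 144 145 146 147 147 146 149 144 145 140 111 112 109  -1
0.33  14   6   7  32  29  27   8  12   9  11   6   6   4   3   3   3 141 146 146 146 151 146 149 150 147 145 138 106 110 110  -1
0.36   7   6   7   6   7  15  16  14  11  11   6   7   7   3   2   4 143 146 146 149 148 146 146 147 147 140  -1 106 111 111  -1
0.39  10   7   7  10   6  11  10  14   9  11  12   7   5   3   1   1 141 147 146 146 145 147 146 
[... 1653 characters left out ...]
256 258 260 262 262  -1 171 172 172 173 174 177 175  -1
0.81   7   9  12   6  -1  -1  -1  -1  -1  -1  -1   5   2 236 243 243 247 250 250 251 257 252 162  -1  -1 167 167 166 171 170 162
0.84   8   6   6   2  -1  -1  -1  -1  -1  -1  -1   5   1   0  -1  -1  -1  -1  -1  -1  -1  -1  -1  -1  -1  -1  -1  -1  -1  -1  -1
0.87 391 389 390 387 387 387 384 385 385 381 381 380 382 380 380 378 377 379 375 374 374 373 373 372 371 370 362 318 264 220 163
0.90  -1  -1  -1  -1  -1  -1  -1  -1  -1  -1  -1  -1  -1  -1  -1  -1  -1  -1  -1  -1  -1  -1  -1  -1  -1  -1  -1  -1  -1  -1  -1
0.93  -1  -1  -1  -1  -1  -1  -1  -1  -1  -1  -1  -1  -1  -1  -1  -1  -1  -1  -1  -1  -1  -1  -1  -1  -1  -1  -1  -1  -1  -1  -1
```

```bash
python3 - <<'E'
from h import *
p=cv2.imread("pics/top0.png")[130:300,270:450];a=cv2.resize(p,None,fx=3.3,fy=3.3,interpolation=cv2.INTER_CUBIC)
ci=ctrl.camera_info("top");K,R,t=[np.array(ci[k]) for k in("intrinsics","R","t")]
for x in np.arange(.3,.6,.05):
  for y in np.arange(.1,.46,.05):
    c=K@(R@[x,y,0]+t);u,v=c[:2]/c[2];q=(int((u-270)*3.3),int((v-130)*3.3))
    cv2.circle(a,q,2,(0,255,255),-1)
    if abs(y-.3)<.01: cv2.putText(a,"%.2f"%x,q,0,.4,(0,255,0))
cv2.imwrite("pics/a.png",a)
q=cv2.imread("pics/scene0.png")[170:330,270:430];cv2.imwrite("pics/b.png",cv2.resize(q,None,fx=3.5,fy=3.5,interpolation=cv2.INTER_CUBIC))
E
```

```text
(no output)
```

View pics/a.png

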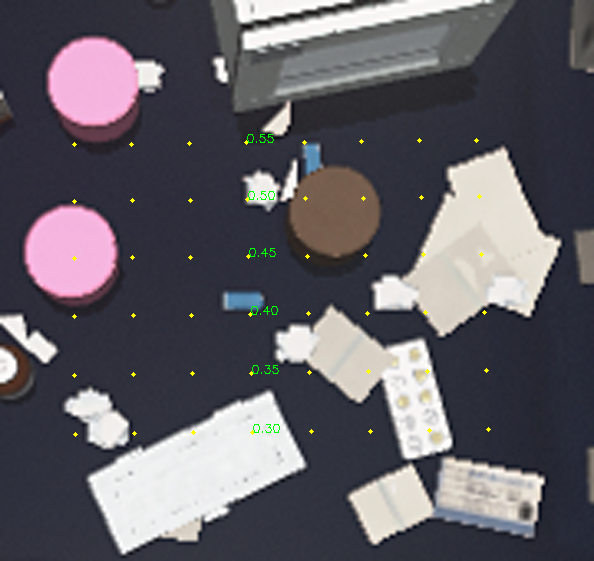

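View pics/b.png

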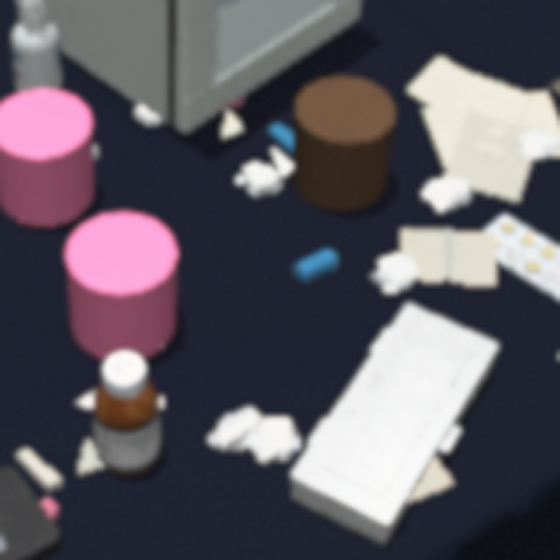

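The crops show litter beside the tin: a paper wad at about (0.50, 0.29), a blue stub at (0.415, 0.305) and a wad at (0.375, 0.26). A corridor to the left at x≈0.455 stays free of them. I'll refine the cabinet pose next.

```bash
cat >> h.py <<'E'
def pose():
    from scipy.spatial.transform import Rotation as Ro
    s=ctrl.get_state();return np.array(s["position"]),Ro.from_rotvec(s["tool_rot"]),s
def plan(*tg):
    "world targets -> total tool-axis shifts from the measured pose, one by one"
    p,R,s=pose()
    for q in tg:
        q=np.array(q);print(q,"shift mm",np.round(R.inv().apply(q-p)*1000,0));p=q
E
python3 - <<'E'
from h import *
for n in("top","scene"):
    d=np.load(n+"_d.npy");X=cloud(n,d);X[d==0]=9
    m=(X[...,2]>.208)&(X[...,2]<.235)&(X[...,1]>.07)&(X[...,1]<.36)&(X[...,0]<.85)&(X[...,0]>.5)
    m=cv2.morphologyEx(m.astype(np.uint8),cv2.MORPH_OPEN,np.ones((5,5)))
    cn=max(cv2.findContours(m,0,cv2.CHAIN_APPROX_NONE)[0],key=len)[:,0]
    P=np.array([ray(n,u,v,.22)[:2] for u,v in cn],np.float32)*1000
    r=cv2.minAreaRect(P);print(n,r,cv2.boxPoints(r).round().tolist())
for n,(u,v) in(("top",(371,195)),("scene",(368,204))):
    p=cv2.imread(f"pics/{n}0.png").astype(int);q=p[v-30:v+30,u-30:u+30]
    m=((q[...,2]-q[...,0]>22)&(q[...,2]<160)&(q[...,2]>85)).astype(np.uint8)
    cn=max(cv2.findContours(m,0,2)[0],key=cv2.contourArea);e=cv2.fitEllipse(cv2.convexHull(cn));c=np.add(e[0],(u-30,v-30))
    print(n,e,c,ray(n,*c,.074))
p=cv2.imread("pics/top0.png").astype(int);m=((p[...,2]-p[...,1]>70)&(p[...,2]>200)).astype(np.uint8)
m[:,340:]=0
for c in cv2.findContours(m,0,2)[0]:
    if cv2.contourArea(c)>200:
        (q,r)=cv2.minEnclosingCircle(c);print("pink",q,r,ray("top",*q,.074))
plan()
p,R,s=pose();print(R.as_matrix().round(3))
E
```

```text
top ((677.8759765625, 225.36297607421875), (177.4293975830078, 210.41384887695312), 10.9092435836792) [[571.0, 312.0], [611.0, 105.0], [785.0, 139.0], [745.0, 345.0]]
scene ((671.4682006835938, 228.16864013671875), (188.44566345214844, 222.25831604003906), 10.85087776184082) [[558.0, 320.0], [600.0, 101.0], [785.0, 137.0], [743.0, 355.0]]
top ((30.111942291259766, 28.509992599487305), (26.668825149536133, 27.142717361450195), 124.41780090332031) [371.11194229 193.5099926 ] [0.47812059 0.23351966 0.074     ]
scene ((30.287216186523438, 27.062437057495117), (19.065595626831055, 28.06414222717285), 95.68598937988281) [368.28721619 201.06243706] [0.47446207 0.23456555 0.074     ]
[[ 0.934  0.357 -0.001]
 [ 0.357 -0.934  0.002]
 [-0.    -0.002 -1.   ]]
```

```bash
python3 -m handwheel '[[0.055,0,0,-0.06,0,0,10],[0.055,0.045,-0.03,-0.03,0,0,0],[0.055,0.045,-0.03,0,0,0,0],[0.055,0.045,-0.03,0,0,0,0],[0.055,0.045,-0.03,0,0,0,0],[0.055,0.045,-0.03,0,0,0,0],[0.055,0.045,-0.03,0,0,0,0],[0.055,0.045,-0.03,0,0,0,0],[0.055,0.045,-0.03,0,0,0,0]]'; python3 - <<'E'
from h import *
plan((.54,0.05,.30),(.529,.244,.2),(.529,.244,.03))
p,R,s=pose();print(R.as_matrix().round(3),s["joint_positions"])
print("pink",ray("top",291.2,206.4,.074))
E
```

```text
time: 1.23
position: [0.5408, -0.3022, 0.3121]
tool_rot: [-3.127, -0.298, 0.001]
ft_force: [-0.1, 0.1, 0.8]
grip_width: 0.631
grip_force: 0.0
[0.54 0.05 0.3 ] shift mm [  66. -346.   12.]
[0.529 0.244 0.2  ] shift mm [  26. -193.  100.]
[0.529 0.244 0.03 ] shift mm [  0.   0. 170.]
[[ 0.982  0.189 -0.001]
 [ 0.189 -0.982  0.   ]
 [-0.001 -0.    -1.   ]] [ 0.71605994  0.24639903 -0.30916726  1.3778633   0.07451802  1.52932384
 -0.96821748]
pink [0.44542101 0.44944549 0.074     ]
```

```bash
python3 -m handwheel '[[0.055,0.011,-0.058,0.002,0,0,0],[0.055,0.011,-0.058,0.002,0,0,0],[0.055,0.011,-0.058,0.002,0,0,0],[0.055,0.011,-0.058,0.002,0,0,0],[0.055,0.011,-0.058,0.002,0,0,0],[0.055,0.011,-0.058,0.002,0,0,0],[0.055,0.006,-0.048,0,0,0,0],[0.055,0.006,-0.048,0,0,0,0],[0.055,0.006,-0.048,0,0,0,0],[0.055,0.006,-0.048,0,0,0,0],[0.055,0,0,0,0,0,0],[0.055,0,0,0,0,0,0]]'; python3 - <<'E'
from h import *
plan((.529,.244,.03))
ci=ctrl.camera_info("wrist");p,d=ctrl.get_image("wrist");cv2.imwrite("pics/w1.png",p)
X=cloud("wrist",d,ci);X[d==0]=9
b=p.astype(int)
m=(abs(X[...,2]-.074)<.01)&(X[...,0]<.56)&(X[...,1]<.3)
print(m.sum(),cv2.minEnclosingCircle(X[m][:,:2].astype(np.float32)) if m.any() else 0)
m=(abs(X[...,2]-.22)<.012)&(X[...,0]<.9)&(X[...,1]>.05)
print(m.sum(),cv2.minAreaRect(X[m][:,:2].astype(np.float32)*1000),np.median(X[m][:,2]))
E
```

```text
time: 2.72
position: [0.5263, 0.243, 0.3]
tool_rot: [3.126, 0.298, -0.001]
ft_force: [-0.3, -0.4, 0.7]
grip_width: 0.631
grip_force: 0.0
[0.529 0.244 0.03 ] shift mm [  3.  -1. 270.]
2625 ((0.5131418704986572, 0.05350146442651749), 0.2180500030517578)
34764 ((641.3262329101562, 215.1053466796875), (94.79268646240234, 210.72842407226562), 10.992841720581055) 0.21991377237092388
```

View pics/w1.png

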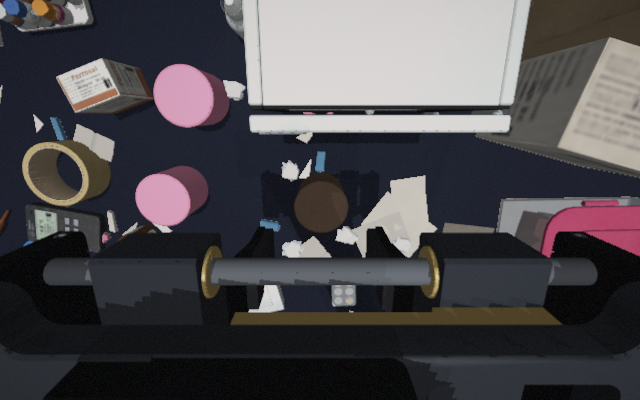

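The wrist view shows the tin's top at (321,202), the closed door at (380,123) and a clear gap between them; the pink tin is at (170,195).

```bash
python3 - <<'E'
from h import *
p=cv2.imread("pics/w1.png").astype(int)
c=p[165:240,285:360];m=((c[...,2]-c[...,0]>12)&(c[...,2]<110)).astype(np.uint8)
m=cv2.morphologyEx(m,cv2.MORPH_OPEN,np.ones((5,5)))
cn=max(cv2.findContours(m,0,2)[0],key=cv2.contourArea);q,r=cv2.minEnclosingCircle(cn);q=np.add(q,(285,165))
print("tin",q,r,ray("wrist",*q,.074))
for a in((269,225),(160,198)): print(ray("wrist",*a,.005 if a[0]==269 else .074))
for a in((291,170),(291,178)): print("wad",ray("wrist",*a,.0))
E
```

```text
tin [320.73145294 204.76706314] 27.373903274536133 [0.48370749 0.23080805 0.074     ]
[0.41258535 0.30406796 0.005     ]
[0.45189062 0.44902059 0.074     ]
wad [0.5095262  0.28354232 0.        ]
wad [0.49672093 0.281434   0.        ]
```

```bash
python3 -m handwheel '[[0.055,0.003,0,0.06,0,0,0],[0.055,0,0,0.06,0,0,0],[0.055,0,0,0.06,0,0,0],[0.055,0,0,0.05,0,0,0],[0.055,0,0,0.04,0,0,0],[0.055,0,0,0,0,0,0]]' && python3 -m handwheel '[[0.055,-0.01,0,0,0,0,0],[0.055,-0.01,0,0,0,0,0],[0.055,-0.007,0,0,0,0,0],[0.055,-0.007,0,0,0,0,0],[0.055,-0.007,0,0,0,0,0],[0.055,0,0,0,0,0,0]]'; python3 - <<'E'
from h import *
p,d=ctrl.get_image("top");cv2.imwrite("pics/t2.png",p)
q=p[130:300,270:450].astype(int)
m=((q[...,2]-q[...,0]>22)&(q[...,2]<160)&(q[...,2]>85)).astype(np.uint8)
cn=max(cv2.findContours(m,0,2)[0],key=cv2.contourArea);e=cv2.minEnclosingCircle(cv2.convexHull(cn));c=np.add(e[0],(270,130))
print(e,c,ray("top",*c,.074))
cv2.imwrite("pics/t2c.png",cv2.resize(p[130:300,270:450],None,fx=3.3,fy=3.3,interpolation=cv2.INTER_CUBIC))
E
```

```text
time: 3.52
position: [0.5272, 0.241, 0.0273]
tool_rot: [3.125, 0.294, -0.011]
ft_force: [-0.5, -0.2, -0.4]
grip_width: 0.631
grip_force: 0.0
time: 4.28
position: [0.4884, 0.2367, 0.0308]
tool_rot: [3.127, 0.299, 0.0]
ft_force: [0.6, 0.9, 1.6]
grip_width: 0.635
grip_force: 1.0
((136.5, 59.5), 52.31166458129883) [406.5 189.5] [0.48800001 0.13770981 0.074     ]
```

View pics/t2c.png

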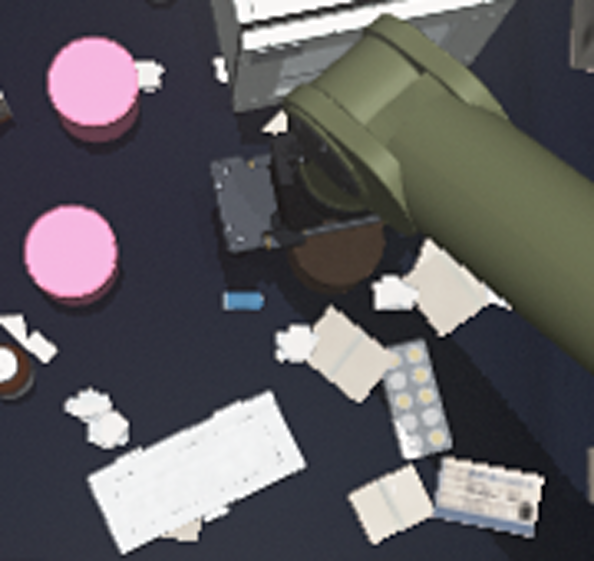

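The image shows the tin nested in front of the fingers, about 25 mm nearer the robot and upright; the stub and wads haven't moved. Next I go round to its right side.

```bash
python3 -m handwheel '[[0.055,0.025,0,0,0,0,0],[0,0,0.04,0,0,0,0],[0,0,0.035,0,0,0,0],[0,0,0,0,0,0,10.7],[0,-0.035,0,0,0,0,0],[0,-0.037,0,0,0,0,0],[0,0,0,0,0,0,0],[0,0,0,0,0,0,0]]'; python3 - <<'E'
from h import *
plan((.455,.2895,.03))
p,R,s=pose();print(R.as_matrix().round(3),s["joint_positions"])
E
```

```text
time: 5.32
position: [0.4558, 0.1672, 0.0303]
tool_rot: [3.141, 0.005, -0.001]
ft_force: [-0.0, -0.1, 0.6]
grip_width: 0.014
grip_force: 0.0
[0.455  0.2895 0.03  ] shift mm [  -0. -122.    0.]
[[ 1.     0.003 -0.   ]
 [ 0.003 -1.    -0.   ]
 [-0.     0.    -1.   ]] [ 0.20103694  0.22278682 -0.65512794  2.03708304  0.16826961  0.93397506
 -2.11024299]
```

```bash
python3 -m handwheel '[[0,0,-0.008,0,0,0,0],[0,0,-0.012,0,0,0,0],[0,0,-0.012,0,0,0,0],[0,0,-0.012,0,0,0,0],[0,0,-0.012,0,0,0,0],[0,0,-0.012,0,0,0,0],[0,0,-0.012,0,0,0,0],[0,0,-0.012,0,0,0,0],[0,0,-0.012,0,0,0,0],[0,0,-0.01,0,0,0,0],[0,0,-0.008,0,0,0,0],[0,0,0,0,0,0,0]]'; python3 -m handwheel '[[0,0,0.05,0,0,0,0],[0,0,0.03,-0.06,0,0,-10.7],[0,0,0,-0.06,0,0,0],[0,0,0,-0.06,0,0,0],[0,0,0,-0.06,0,0,0],[0,0,0,0,0,0,0]]';python3 - <<'E'
from h import *
p,d=ctrl.get_image("top");cv2.imwrite("pics/t3.png",p)
cv2.imwrite("pics/t3c.png",cv2.resize(p[130:300,250:430],None,fx=3.3,fy=3.3,interpolation=cv2.INTER_CUBIC))
q=p[150:250,290:390].astype(int)
m=((q[...,2]-q[...,0]>22)&(q[...,2]<160)&(q[...,2]>85)).astype(np.uint8)
m=cv2.morphologyEx(m,cv2.MORPH_OPEN,np.ones((3,3)))
cn=max(cv2.findContours(m,0,2)[0],key=cv2.contourArea);e=cv2.minEnclosingCircle(cn);c=np.add(e[0],(290,150))
print(e,c,ray("top",*c,.074))
p,R,s=pose();print(p,R.as_matrix().round(3),s["joint_positions"])
E
```

```text
time: 6.82
position: [0.455, 0.2906, 0.0306]
tool_rot: [-3.141, -0.007, -0.0]
ft_force: [-0.1, -0.2, -0.0]
grip_width: 0.012
grip_force: 0.0
time: 7.58
position: [0.4584, 0.2152, 0.2672]
tool_rot: [-3.128, -0.273, -0.016]
ft_force: [0.1, 0.6, -0.4]
grip_width: 0.008
grip_force: 0.0
((40.2048454284668, 53.53524398803711), 13.669991493225098) [330.20484543 203.53524399] [0.45202645 0.34432382 0.074     ]
[0.45702894 0.21428462 0.26428544] [[ 0.985  0.173  0.005]
 [ 0.173 -0.985  0.001]
 [ 0.005 -0.    -1.   ]] [ 0.24542727  0.01868589 -0.73917878  1.72167847  0.01430985  1.40098107
 -1.89252167]
```

View pics/t3c.png

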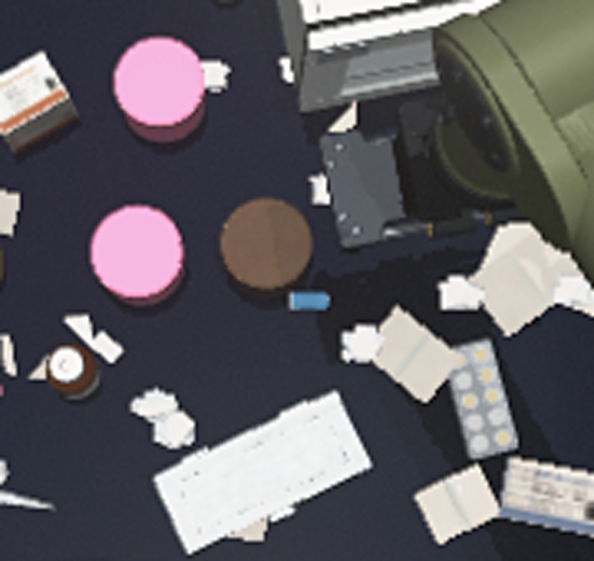

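The tin stands at (0.452, 0.344), crop (266,245), clear of the pink tin, and it is 293 mm from the hinge. Next is the press.

```bash
python3 - <<'E'
from h import *
plan((.548,.279,.24),(.548,.279,.187))
E
python3 -m handwheel '[[0,0.05,-0.024,0.012,0,0,0],[0,0.053,-0.024,0.012,0,0,0],[0,0,0,0.028,0,0,0],[0,0,0,0.028,0,0,0],[0,0,0,0,0,0,0],[0,0,0,0,0,0,0]]'; python3 - <<'E'
from h import *
plan((.548,.279,.187))
p,R,s=pose();print(p,R.as_matrix().round(3)[0])
o=np.array([.686,.2255]);a=np.deg2rad(10.95);print("cab",np.array([[np.cos(a),np.sin(a)],[-np.sin(a),np.cos(a)]])@(p[:2]-o))
E
```

```text
[0.548 0.279 0.24 ] shift mm [101. -48.  25.]
[0.548 0.279 0.187] shift mm [-0.  0. 53.]
time: 8.38
position: [0.5489, 0.2789, 0.1823]
tool_rot: [-3.13, -0.274, -0.0]
ft_force: [-0.6, -0.3, 0.8]
grip_width: 0.004
grip_force: 0.0
[0.548 0.279 0.187] shift mm [-1. -0. -5.]
[0.54888608 0.27890437 0.18230038] [0.985 0.174 0.   ]
cab [-0.12447324  0.07847715]
```

```bash
python3 -m handwheel '[[0,0.008,0,0,0,0,0],[0,0.008,0,0,0,0,0],[0,0.003,0,0,0,0,0],[0,0,0,0,0,0,0]]'; python3 -m handwheel '[[0,0.003,0,0,0,0,0],[0,0,0,0,0,0,0]]';
```

```text
time: 8.88
position: [0.568, 0.2821, 0.182]
tool_rot: [-3.129, -0.274, -0.0]
ft_force: [-0.8, 0.3, 0.2]
grip_width: -0.0
grip_force: 0.0
time: 9.12
position: [0.57, 0.2828, 0.182]
tool_rot: [3.129, 0.275, -0.002]
ft_force: [-1.1, -1.1, 1.3]
grip_width: 0.007
grip_force: 1.1
```

```bash
for i in 1 2; do python3 -m handwheel '[[0,0.002,0,0,0,0,0],[0,0,0,0,0,0,0]]' | grep -E 'position|ft'; done
```

```text
position: [0.5721, 0.2833, 0.182]
ft_force: [-3.3, 0.3, 1.4]
position: [0.5743, 0.2838, 0.1819]
ft_force: [-3.8, 2.3, 0.7]
```

```bash
for i in 1 2; do python3 -m handwheel '[[0,0.0015,0,0,0,0,0],[0,0,0,0,0,0,0]]' | grep -E 'position|ft'; done
```

```text
position: [0.5752, 0.2841, 0.1819]
ft_force: [-5.4, 1.2, 1.9]
position: [0.5752, 0.284, 0.1819]
ft_force: [-10.3, -1.1, 3.9]
```

```bash
python3 -m handwheel '[[0,-0.055,0,0,0,0,0],[0,-0.055,0,0,0,0,0],[0,-0.03,0,-0.03,0,0,0],[0,0,0,-0.05,0,0,0],[0,0,0,-0.05,0,0,0],[0,0,0,0,0,0,0]]'; python3 - <<'E'
from h import *
pp=pose()[0];ci=ctrl.camera_info("wrist");p,d=ctrl.get_image("wrist");cv2.imwrite("pics/w4.png",p)
X=cloud("wrist",d,ci);X[d==0]=9
m=(abs(X[...,2]-.22)<.008)&(X[...,0]<.64)&(X[...,1]>.05)&(X[...,1]<.4)
cn=cv2.morphologyEx(m.astype(np.uint8),cv2.MORPH_OPEN,np.ones((3,3)))
for c in cv2.findContours(cn,0,2)[0]:
    if cv2.contourArea(c)>150:
        w=np.zeros(m.shape,np.uint8);cv2.drawContours(w,[c],-1,1,-1);P=X[(w>0)&m]
        r=cv2.minAreaRect(P[:,:2].astype(np.float32)*1000);print(r,cv2.boxPoints(r).round().tolist())
print(pp)
E
```

```text
time: 10.88
position: [0.4428, 0.2601, 0.3166]
tool_rot: [-3.128, -0.272, -0.017]
ft_force: [0.4, 0.5, -1.2]
grip_width: 0.002
grip_force: 0.0
((565.2482299804688, 189.2174072265625), (15.415056228637695, 209.8992462158203), 33.750675201416016) [[501.0, 272.0], [617.0, 98.0], [630.0, 106.0], [513.0, 281.0]]
((614.654296875, 210.34588623046875), (5.2558512687683105, 208.13243103027344), 10.247591972351074) [[594.0, 312.0], [631.0, 107.0], [636.0, 108.0], [599.0, 313.0]]
[0.44281771 0.26014932 0.31660077]
```

View pics/w4.png

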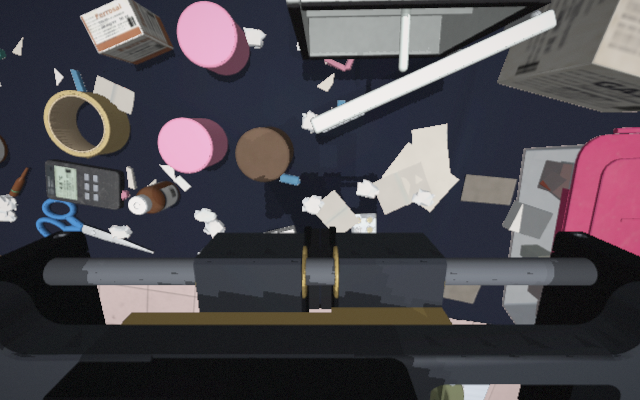

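The door stands ajar: its free end is at pixel (318,125) and its hinge at (550,20), an angle of about 0.40 rad. The plunger is out at (404,40), and the tin at (264,153) is clear.

```bash
python3 -m handwheel '[[0,0,0,0,0,0,-10.7],[0,0,0,0,0,0,-10.7],[0,0,0,0,0,0,-1],[0,0,0,0,0,0,0]]'|grep pos; python3 - <<'E'
from h import *
plan((.546,.279,.28),(.546,.279,.187))
p,R,s=pose();print(p,R.as_matrix().round(3)[0],s["joint_positions"])
E
```

```text
position: [0.4398, 0.2591, 0.3113]
[0.546 0.279 0.28 ] shift mm [101.  40.  31.]
[0.546 0.279 0.187] shift mm [ 0. -0. 93.]
[0.43975182 0.25908891 0.31126855] [ 0.846  0.533 -0.   ] [ 0.24302281  0.03029572 -0.83674949  1.62247185  0.02273284  1.49947636
 -1.60342649]
```

```bash
python3 -m handwheel '[[0,0.05,0.02,0.01,0,0,0],[0,0.051,0.02,0.01,0,0,0],[0,0,0,0.011,0,0,0],[0,0,0,0,0,0,0],[0,0,0,0.046,0,0,0],[0,0,0,0.046,0,0,0],[0,0,0,0,0,0,0]]'; python3 - <<'E'
from h import *
h=np.array([.628,.107])
p,R,s=pose();a=np.deg2rad(10.95);M=np.array([[np.cos(a),np.sin(a)],[-np.sin(a),np.cos(a)]])
print(M@(p[:2]-h))
print("tool yaw",np.rad2deg(np.arctan2(*R.as_matrix()[1::-1,0])))
# finger path: radius 188 on back face, offset 9.5 behind
for th in np.arange(.4,1.66,.187):
    A=th+a;u=np.array([-np.sin(A),np.cos(A)]);n=np.array([np.cos(A),np.sin(A)])
    print("%.2f"%th,(h+.188*u+.0095*n).round(3),"yaw %.1f"%np.rad2deg(A))
E
```

```text
time: 12.3
position: [0.5438, 0.2785, 0.1875]
tool_rot: [3.014, 0.876, -0.006]
ft_force: [-0.0, -0.1, -0.1]
grip_width: 0.008
grip_force: 0.0
[-0.05012558  0.18439046]
tool yaw 32.42000510864718
0.40 [0.531 0.268] yaw 33.9
0.59 [0.503 0.248] yaw 44.6
0.77 [0.479 0.222] yaw 55.3
0.96 [0.46  0.192] yaw 66.0
1.15 [0.447 0.159] yaw 76.7
1.33 [0.441 0.125] yaw 87.4
1.52 [0.441 0.09 ] yaw 98.2
```

```bash
python3 -m handwheel '[[0,-0.01,0,0,0,0,-1.5],[0,-0.012,0,0,0,0,-2],[0,-0.0175,0,0,0,0,-5.3],[0,-0.0175,0,0,0,0,-5.3],[0,-0.0175,0,0,0,0,-5.3],[0,-0.0175,0,0,0,0,-5.3],[0,-0.0175,0,0,0,0,-5.3],[0,-0.0175,0,0,0,0,-5.3],[0,0,0,0,0,0,0]]'; cat >>h.py <<'E'
def door():
    "finger in hinge polar coordinates; door angle by depth of its top edge, wrist view"
    h=np.array([.628,.107]);p,R,s=pose();q=p[:2]-h
    print("finger r",np.hypot(*q).round(3),"angle",round(np.arctan2(-q[0],q[1])-.191,3),"yaw-door",round(np.arctan2(*R.as_matrix()[1::-1,0])-.191,3),s["ft_force"])
    ci=ctrl.camera_info("wrist");im,d=ctrl.get_image("wrist");X=cloud("wrist",d,ci);X[d==0]=9
    g=np.hypot(X[...,0]-h[0],X[...,1]-h[1])
    m=(abs(X[...,2]-.22)<.007)&(g<.23)&(X[...,0]<.6)&(im.min(-1)>100)
    P=X[m][:,:2].astype(np.float32);
    if len(P)>50:
        r=cv2.fitLine(P,cv2.DIST_HUBER,0,.01,.01).ravel();print(len(P),"door angle",np.arctan2(-r[0],r[1])-.191,r)
    cv2.imwrite("pics/d%.1f.png"%s["time"],im)
E
python3 -c "
from h import *
door()"
```

```text
time: 13.42
position: [0.4607, 0.1889, 0.1913]
tool_rot: [2.607, 1.745, 0.005]
ft_force: [-0.1, 0.4, 0.5]
grip_width: 0.006
grip_force: 0.0
finger r 0.186 angle 0.924 yaw-door 0.989 [-0.08576372  0.42034845  0.52232341]
2559 door angle -2.0919163 [ 0.9460035  -0.32415643  0.5347092   0.13704087]
```

```bash
python3 -m handwheel '[[0,-0.0175,0,0,0,0,-5.3],[0,-0.0175,0,0,0,0,-5.3],[0,-0.0175,0,0,0,0,-5.3],[0,-0.0175,0,0,0,0,-5.3],[0,-0.01,0,0,0,0,-3],[0,-0.006,0,0,0,0,-2],[0,0,0,0,0,0,0]]'; python3 -c "
from h import *
door()"
```

```text
time: 14.35
position: [0.4435, 0.1065, 0.1898]
tool_rot: [2.145, 2.294, 0.002]
ft_force: [0.3, -0.5, 0.6]
grip_width: 0.006
grip_force: 0.0
finger r 0.184 angle 1.382 yaw-door 1.447 [ 0.33515777 -0.45216202  0.63472765]
2576 door angle -1.6162604 [0.98942834 0.14502268 0.53170985 0.09467958]
```

```bash
python3 -m handwheel '[[0,-0.005,0,0,0,0,-2],[0,-0.004,0,0,0,0,-1],[0,0,0,0,0,0,0]]'; python3 -c "
from h import *
door()"
```

```text
time: 14.78
position: [0.4438, 0.097, 0.1891]
tool_rot: [2.084, 2.35, 0.0]
ft_force: [-0.8, -0.3, 0.1]
grip_width: 0.003
grip_force: 0.0
finger r 0.184 angle 1.434 yaw-door 1.5 [-0.76980542 -0.25075616  0.08692657]
2646 door angle -1.5908328 [0.9854213  0.1701319  0.5386528  0.09142145]
```

```bash
python3 -m handwheel '[[0,0.03,0,0,0,0,0],[0,0.03,0,0,0,0,0],[0,0.01,0,-0.05,0,0,0],[0,0,0,-0.06,0,0,0],[0,0,0,0,0,0,0]]'|grep pos; python3 - <<'E'
from h import *
door()
h=np.array([.628,.107])
for n in("wrist","top"):
    ci=ctrl.camera_info(n);im,d=ctrl.get_image(n);X=cloud(n,d,ci);X[d==0]=9
    m=(abs(X[...,2]-.22)<.008)&(X[...,0]<.59)&(X[...,0]>.40)&(abs(X[...,1]-.08)<.06)
    w,l,st,_=cv2.connectedComponentsWithStats(m.astype(np.uint8));k=1+st[1:,4].argmax();P=X[l==k][:,:2].astype(np.float32)*1000
    r=cv2.minAreaRect(P);print(n,r,cv2.boxPoints(r).round().tolist());cv2.imwrite(f"pics/f_{n}.png",im)
    m=(abs(X[...,2]-.22)<.008)&(X[...,0]>.59)&(X[...,0]<.85)&(X[...,1]>.07)&(X[...,1]<.36)
    r=cv2.minAreaRect(X[m][:,:2].astype(np.float32)*1000);print("cab",r)
E
```

```text
position: [0.4375, 0.168, 0.3035]
finger r 0.2 angle 1.07 yaw-door 1.501 [-0.40868688 -0.48304358  0.41175452]
537 door angle -0.26352295 [0.0724594  0.9973714  0.58615816 0.13036168]
wrist ((577.2561645507812, 93.7746353149414), (26.72623634338379, 14.10432243347168), 8.401987075805664) [[563.0, 99.0], [565.0, 85.0], [592.0, 89.0], [589.0, 103.0]]
cab ((625.4750366210938, 208.78924560546875), (157.1949920654297, 214.8723602294922), 23.05030632019043)Traceback (most recent call last):
  File "<stdin>", line 7, in <module>
ValueError: attempt to get argmax of an empty sequence
```

View pics/f_wrist.png

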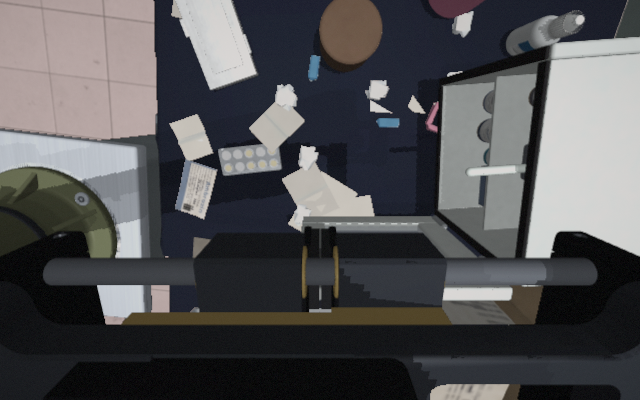

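The open interior and plunger are visible at (500,130-170), the tin is untouched at (350,30), and the door is hidden behind the gripper at (370,225). I'll move to the right, above everything, to measure its angle.

```bash
python3 -m handwheel '[[0,0,0,-0.06,0,0,0],[0,-0.05,-0.01,-0.02,0,0,0],[0,-0.06,-0.01,0,0,0,0],[0,-0.06,-0.01,0,0,0,0],[0,-0.06,-0.01,0,0,0,0],[0,0,0,0,0,0,0],[0,0,0,0,0,0,0]]'|grep pos; python3 - <<'E'
from h import *
for n in("wrist","top"):
    ci=ctrl.camera_info(n);im,d=ctrl.get_image(n);X=cloud(n,d,ci);X[d==0]=9;cv2.imwrite(f"pics/g_{n}.png",im)
    m=(abs(X[...,2]-.22)<.009)&(X[...,0]<.59)&(X[...,0]>.38)&(abs(X[...,1]-.08)<.06)
    w,l,st,_=cv2.connectedComponentsWithStats(m.astype(np.uint8))
    if w<2: continue
    k=1+st[1:,4].argmax();P=X[l==k][:,:2].astype(np.float32)*1000
    r=cv2.minAreaRect(P);print(n,r,cv2.boxPoints(r).round().tolist());v=cv2.fitLine(P,2,0,.01,.01).ravel();print(v,np.rad2deg(np.arctan2(v[1],v[0])))
E
```

```text
position: [0.4228, -0.066, 0.3778]
wrist ((506.020263671875, 83.98604583740234), (170.48812866210938, 15.89979362487793), 6.636485576629639) [[420.0, 82.0], [422.0, 66.0], [592.0, 86.0], [590.0, 102.0]]
[9.9279201e-01 1.1984994e-01 5.0457330e+02 8.3455696e+01] 6.8834414
top ((505.6143493652344, 86.72201538085938), (170.7245330810547, 16.044891357421875), 6.963865280151367) [[420.0, 84.0], [422.0, 68.0], [591.0, 89.0], [589.0, 105.0]]
[9.9292940e-01 1.1870655e-01 5.0468466e+02 8.7517792e+01] 6.8174596
```

View pics/g_wrist.png

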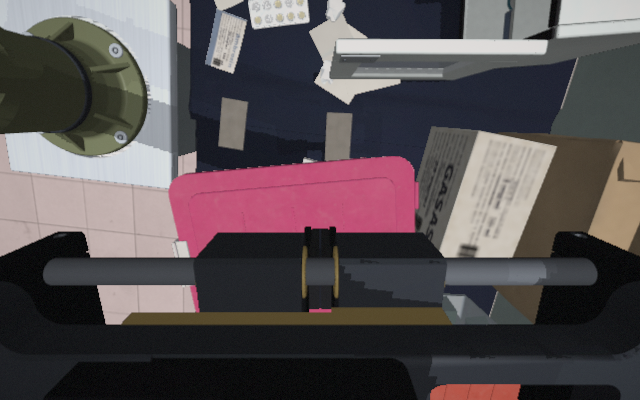

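The door's top runs from (335,45) to (545,45). Both cameras put it about 4° short of square, so I'll give it one more nudge.

```bash
python3 -m handwheel '[[0,0.06,0.01,0,0,0,0],[0,0.06,0.01,0,0,0,0],[0,0.06,0.01,0,0,0,0],[0,0.05,0.01,0,0,0,-3],[0,0,0,0.06,0,0,0],[0,0,0,0,0,0,0],[0,0,0,0,0,0,0]]'|grep pos; python3 - <<'E'
from h import *
plan((.445,.168,.19),(.445,.105,.19),(.446,.083,.19))
E
```

```text
position: [0.436, 0.1669, 0.3211]
[0.445 0.168 0.19 ] shift mm [ -1.   9. 131.]
[0.445 0.105 0.19 ] shift mm [-62. -11.  -0.]
[0.446 0.083 0.19 ] shift mm [-22.  -3.  -0.]
```

```bash
python3 -m handwheel '[[0,0,0.009,0.03,0,0,0],[0,0,0,0.05,0,0,0],[0,0,0,0.05,0,0,0],[0,0,0,0,0,0,0],[0,-0.03,-0.005,0,0,0,0],[0,-0.02,-0.004,0,0,0,0],[0,-0.01,-0.002,0,0,0,0],[0,0,0,0,0,0,0]]'|grep pos; python3 -c "
from h import *
plan((.446,.084,.19))"
```

```text
position: [0.4452, 0.1069, 0.1912]
[0.446 0.084 0.19 ] shift mm [-23.  -3.   1.]
```

```bash
python3 -m handwheel '[[0,-0.008,-0.001,0,0,0,0],[0,-0.006,-0.001,0,0,0,0],[0,-0.005,-0.001,0,0,0,0],[0,-0.004,0,0,0,0,0],[0,0,0,0,0,0,0],[0,0,0,0,0,0,0]]'; python3 -m handwheel '[[0,0.03,0,0,0,0,0],[0,0.03,0,0,0,0,0],[0,0.02,0,-0.05,0,0,0],[0,0,0,-0.06,0,0,0],[0,0,0,-0.06,0,0,0],[0,-0.05,-0.01,-0.01,0,0,0],[0,-0.06,-0.01,0,0,0,0],[0,-0.06,-0.01,0,0,0,0],[0,-0.06,-0.01,0,0,0,0],[0,0,0,0,0,0,0],[0,0,0,0,0,0,0]]'|grep pos; python3 - <<'E'
from h import *
for n in("wrist","top"):
    ci=ctrl.camera_info(n);im,d=ctrl.get_image(n);X=cloud(n,d,ci);X[d==0]=9;cv2.imwrite(f"pics/k_{n}.png",im)
    m=(abs(X[...,2]-.22)<.009)&(X[...,0]<.59)&(X[...,0]>.38)&(abs(X[...,1]-.08)<.06)
    w,l,st,_=cv2.connectedComponentsWithStats(m.astype(np.uint8))
    if w<2: continue
    k=1+st[1:,4].argmax();P=X[l==k][:,:2].astype(np.float32)*1000
    r=cv2.minAreaRect(P);v=cv2.fitLine(P,2,0,.01,.01).ravel();print(n,r,np.rad2deg(np.arctan2(v[1],v[0])))
q=im[150:250,290:390].astype(int);m=((q[...,2]-q[...,0]>22)&(q[...,2]<160)&(q[...,2]>85)).astype(np.uint8)
m=cv2.morphologyEx(m,cv2.MORPH_OPEN,np.ones((3,3)))
cn=max(cv2.findContours(m,0,2)[0],key=cv2.contourArea);e=cv2.minEnclosingCircle(cn);c=np.add(e[0],(290,150));print("tin",e[1],ray("top",*c,.074))
E
```

```text
time: 19.2
position: [0.4445, 0.0839, 0.1889]
tool_rot: [-2.021, -2.405, -0.0]
ft_force: [0.1, 0.6, 0.6]
grip_width: 0.006
grip_force: 0.0
position: [0.4311, -0.07, 0.3689]
wrist ((507.4573059082031, 75.04148864746094), (169.83685302734375, 15.781378746032715), 11.519279479980469) 11.276487
top ((507.4591979980469, 77.67207336425781), (170.36183166503906, 15.688295364379883), 10.787702560424805) 11.065275
tin 13.682598114013672 [0.45212165 0.34426211 0.074     ]
```

View pics/k_top.png

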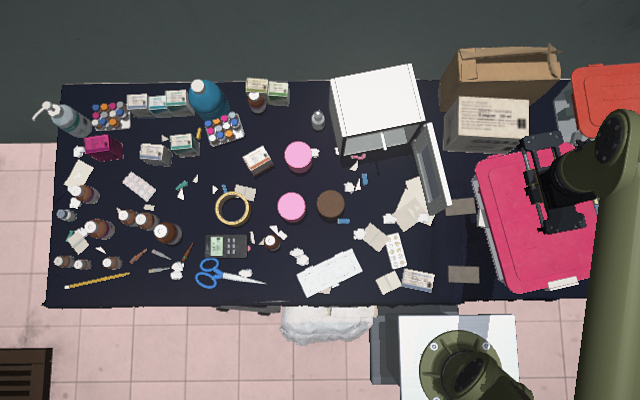

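The door, at (432,170), is open square to the cabinet (yaw 11.1° against 10.95°). The tin stands at (330,205), everything else is where it was, and the robot touches nothing.

```bash
python3 -c "
from bench import ctrl
print(ctrl.close_job())"
```

```text
the job is handed in; nothing more can be done
None
```

The job is handed in at about 21 s of the 61 s allowed: the tin was pushed aside and stands about 290 mm from the hinge, the catch was released at the push plate, the door is open square to within about half a degree, and nothing else shows as moved in the last top view.

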